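Hang the thatched ridge caps on the folding drying stand

TASK

Set up the folding drying stand: first swing its low leg out, then its bar, each all the way until it clicks home and stays there. Then hang every ridge cap astride the bar, tongue up and seated flat on it, with a clear gap between neighbours, and leave the glue jar, spray can and wooden tub where they stand.

Things in the scene. Friction and masses are not known exactly. Their poses are not given: they have to be found in the camera images.
- cap1: model thatched ridge cap: straw-coloured inverted V with a dark grip tongue on top; may be absent. Origin: centre of its underside; x along the ridge, y across, z up; half a turn looks the same. 50 mm along x, 99 mm across y, 86 mm high, 90 g. Two flat 8 mm panels slope 45 degrees from the ridge. Tongue: 38 mm along x, 18 mm across y, clear of the panels from z = 48 to 86 mm
- cap1_notch (a point): the inner apex of cap1's V, 44 mm above its underside; when hung it lies about 14 mm above the axis of the bar
- cap2: model thatched ridge cap: straw-coloured inverted V with a dark grip tongue on top; may be absent. Origin: centre of its underside; x along the ridge, y across, z up; half a turn looks the same. 50 mm along x, 99 mm across y, 86 mm high, 90 g. Two flat 8 mm panels slope 45 degrees from the ridge. Tongue: 38 mm along x, 18 mm across y, clear of the panels from z = 48 to 86 mm
- cap2_notch (a point): the inner apex of cap2's V, 44 mm above its underside; when hung it lies about 14 mm above the axis of the bar
- cap3: model thatched ridge cap: straw-coloured inverted V with a dark grip tongue on top; may be absent. Origin: centre of its underside; x along the ridge, y across, z up; half a turn looks the same. 50 mm along x, 99 mm across y, 86 mm high, 90 g. Two flat 8 mm panels slope 45 degrees from the ridge. Tongue: 38 mm along x, 18 mm across y, clear of the panels from z = 48 to 86 mm
- cap3_notch (a point): the inner apex of cap3's V, 44 mm above its underside; when hung it lies about 14 mm above the axis of the bar
- cap4: model thatched ridge cap: straw-coloured inverted V with a dark grip tongue on top; may be absent. Origin: centre of its underside; x along the ridge, y across, z up; half a turn looks the same. 50 mm along x, 99 mm across y, 86 mm high, 90 g. Two flat 8 mm panels slope 45 degrees from the ridge. Tongue: 38 mm along x, 18 mm across y, clear of the panels from z = 48 to 86 mm
- cap4_notch (a point): the inner apex of cap4's V, 44 mm above its underside; when hung it lies about 14 mm above the axis of the bar
- stand: folding drying stand, fixed: dark base plate 110 mm square, steel mast 22 mm thick, 236 mm high, black top. Origin on the mast's axis at table height, z up; leg and bar point along its -x when fully out; the leg folds to its +y side, the bar to its -y side
- mast_top (a point): top of the mast, on the common vertical hinge axis of leg and bar, 236 mm above the table
- leg_part (a joint): swing angle of the stand's blue lower leg about the mast: 0 = folded to the stand's +y side, 1.3 = fully out against its stop; growing is anticlockwise from above. A sprung click detent resists from about 0.44 to 0.19 rad before the stop (some 2 N at the knob), then pulls the leg to the stop and holds it. Leg 16 to 34 mm above the table
- leg_knob (a point): grip point on the leg's upright orange knob: round, 16 mm thick, 200 mm from the hinge axis, standing from the leg up to 75 mm above the table; this point is 60 mm above the table, 15 mm below the knob's top
- bar_part (a joint): swing angle of the stand's bar about the mast: 0 = folded to the stand's -y side, 1.3 = fully out against its stop (right above the leg); growing is clockwise from above. Same friction and click detent as the leg (about 1.5 N at its knob)
- bar_knob (a point): grip point on the upright orange knob at the bar's end: round, 16 mm thick, 282 mm from the hinge axis, top 230 mm above the table; this point is 215 mm above the table, 15 mm below the knob's top
- bar_mid (a point): point on the axis of the aluminium bar, 145 mm from the hinge axis, 170 mm above the table; x along the bar to its knob, z up. The bar is 20 mm square set on edge: upper faces slope 45 degrees like the caps, ridge 14 mm above the axis. Free for caps from x = -120 to +120 mm (blue hub, end ferrule beyond)
- glue: glue jar with red lid, 44 mm wide, 90 mm high, standing; bystander; origin at its underside
- spray: spray can, 60 mm wide, 170 mm high, standing; bystander; origin at its underside
- tub: small wooden tub prop, 80 mm wide, 60 mm high, standing; bystander; origin at its underside
Things that resemble listed ones, but are neither listed nor needed, are in the scene too. Leave any blue or turquoise look-alike of the cap3 alone.

How it is judged:
By the outcome, as a careful person would: the job done as asked, in the order asked, and still so for the second after the job is handed in, with the robot touching nothing.
Of cap1, cap2, cap3, cap4 only 3 to 4 are there at a start; the rules pass over those that are not, and their reading is None.
At some moment in a run one of cap1, cap2, cap3, cap4 may be knocked a few centimetres aside while the robot is not near it.
Once in a run the grip may slacken for a moment while it holds something.
It also fails if it takes over 210 s, if anything falls off the work surface, if the arm or the gripper's body presses on something with over 40 N, if the wrist force passes 120 N, or if a joint passes its speed limit or range.

ROBOT

A 7-joint arm with a two-finger parallel gripper is mounted at the origin on the work surface. World frame = base frame: x ahead of the robot, y to its left, z up, the work surface at z = 0. Lengths are in m, angles in rad, forces in N, time in s.
With the tool pointing down it reaches from about 0.425 to 0.875 m from the base axis. Payload 8.4 kg.
Tool frame: the origin (TCP) lies between the finger pads; the fingertips stand 17 mm ahead of it and the grasp point (between the pads) lies 2 mm behind it; z points along the fingers, y is the direction in which the jaws open and shut (so a half turn about z gives the same grasp; the last joint's range is limited). The gripper opens to 87 mm and grips with 3 to 60 N. Pads are 19 mm wide; open, the fingers measure 117 mm over their backs; the gripper's body (75 mm by 190 mm) begins 51 mm behind the grasp point.
Start: joints at [-1.287, 0.333, 0.04, 1.465, -0.013, 1.343, -0.059], TCP at [0.243, 0.603, 0.211] pointing down, gripper open.
Joint ranges: [-2.58, 2.58], [-0.38, 2.09], [-1.3, 1.39], [0.25, 2.4], [-1.5, 4.64], [0.08, 2.09], [-2.65, 2.65]. Speed limits (rad/s): [2.22, 2.22, 2.79, 2.79, 3.14, 3.14, 3.14].

INTERFACE

Orientations are given as a rotation vector (axis times angle).
In Python, from rig import * gives the robot as it stands. Calls block until the motion is done:
- goto(position, orientation): joint-space move of the TCP to a pose.
- line_to(position, rotation=None, vel=0.15): straight line of the TCP; rotation=None keeps the orientation; vel is the mean speed in m/s.
- movej(angles): joint-space move.
- command_gripper(opening, effort=None): opening from 0.0 (shut) to 1.0 (fully open); effort is the grip in N (None keeps the last); returns when the fingers have stopped.
- sleep(seconds).
- solve_ik(position, orientation): joint angles nearest the present ones, or None.
- get_obs(): the state.
- grab_frame(name): name is "scene" or "side" or "wrist"; returns the picture (384x512x3 uint8, blue, green, red); there is no depth.
- camera_info(name): a dict with "K" (3x3 intrinsics, pixels), "distortion" ([k1, k2, p1, p2, k3] as OpenCV has them; the pictures are not rectified), "R" (3x3) and "t" (3): a world point X has camera coordinates R X + t; the wrist camera has in their place "hand_eye" (4x4, takes a point from camera to tool coordinates, whose origin is the TCP and whose axes are the flange's). Camera axes: x right, y down, z forward; pixel columns grow to the right and rows downward; lengths in m; the calibration is good to about 2 mm. A picture is of the moment at which its call begins: read the wrist's pose just before it. camera_info takes no time and is no camera call.
A pose or a line that the arm cannot do raises Unreachable and nothing moves.
- finish_job(): hands the job in, once; it reports no verdict.
The state is a dict: "t": time; "joints": joint angles; "qvel": joint speeds; "tau": joint torques, N m; "eef_pos": TCP position; "eef_rot": TCP orientation; "contact_force": force on the tool from outside, world axes, zero at the start; "torque": the same for the moment, N m; "gripper_width": opening from 0.0 (shut) to 1.0 (fully open).
Only numpy, scipy, OpenCV 4.12 (cv2) and the standard library are available. Lean on these libraries where they do the work, as an engineer would, in place of code of your own. Each camera call takes 0.05 s, during which the arm holds its last target. There are 200 camera calls.

## Working session

There is one attempt and no reset: what is moved stays moved. The work goes in short steps, each a Python script; the robot and the scene stay as the last script left them, time stands still between calls to the robot, and variables do not carry over. Pictures are saved under pics/ and viewed, about 12 in all and at most 16, crops included, and the job is handed in when it is done.

```bash
ls; mkdir -p pics
python3 - <<'E'
from rig import *
import cv2, numpy as np
for n in ("scene","side"):
    cv2.imwrite(f"pics/{n}0.png",grab_frame(n))
np.set_printoptions(precision=4,suppress=True)
for n in ("scene","side","wrist"):
    print(n,camera_info(n))
o=get_obs();print(o)
E
```

```text
pics
scene {'K': array([[358.7908,   0.    , 252.3602],
       [  0.    , 358.7908, 195.2335],
       [  0.    ,   0.    ,   1.    ]]), 'distortion': array([0.0277, 0.    , 0.    , 0.    , 0.    ]), 'R': array([[ 0.2359,  0.9718,  0.003 ],
       [ 0.5973, -0.1425, -0.7892],
       [-0.7665,  0.188 , -0.6141]]), 't': array([-0.093 , -0.1889,  1.5736])}
side {'K': array([[372.8934,   0.    , 260.1517],
       [  0.    , 372.8934, 197.2046],
       [  0.    ,   0.    ,   1.    ]]), 'distortion': array([-0.0608,  0.    ,  0.    ,  0.    ,  0.    ]), 'R': array([[ 0.9275, -0.3738,  0.0077],
       [-0.266 , -0.6743, -0.6889],
       [ 0.2627,  0.6369, -0.7248]]), 't': array([-0.4996,  0.2375,  1.309 ])}
wrist {'K': array([[336.4214,   0.    , 257.037 ],
       [  0.    , 336.4214, 187.8554],
       [  0.    ,   0.    ,   1.    ]]), 'distortion': array([0.0213, 0.    , 0.    , 0.    , 0.    ]), 'hand_eye': array([[-0.0001, -0.958 , -0.2867,  0.078 ],
       [ 1.    ,  0.0001, -0.0008,  0.0013],
       [ 0.0008, -0.2867,  0.958 , -0.1735],
       [ 0.    ,  0.    ,  0.    ,  1.    ]])}
{'t': 0.1, 'joints': array([-1.2872,  0.3339,  0.0399,  1.4662, -0.0134,  1.3433, -0.0585]), 'qvel': array([-0.0004, -0.0017,  0.0015, -0.0029,  0.0004, -0.0013, -0.0001]), 'tau': array([  0.0039, -65.7824,   1.34  , -40.4706,  -0.0594,   0.041 ,
         0.0001]), 'eef_pos': array([0.2427, 0.6025, 0.2103]), 'eef_rot': array([-0.5976, -3.0841,  0.0023]), 'contact_force': array([ 0.1093, -0.7752,  0.413 ]), 'torque': array([ 0.0161, -0.0269,  0.0648]), 'gripper_width': 0.9959788999794343}
```

View pics/scene0.png

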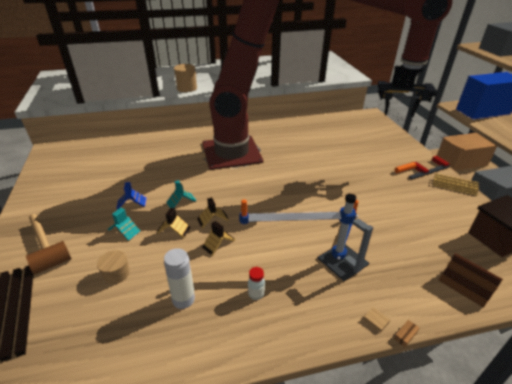

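View pics/side0.png

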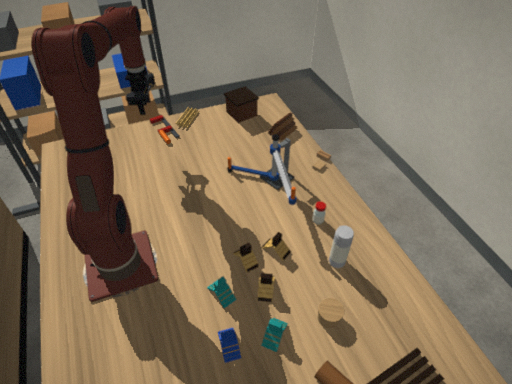

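Scene: bar ends at the orange knob (244,210), mast top (350,199). Side: bar knob (292,196), leg knob (230,163), and three straw caps with dark tongues at (248,257), (278,246), (265,288). The turquoise and blue look-alikes are at (221,292), (275,334), (229,344). Enlarging to confirm.

```bash
cat > h.py <<'E'
import cv2, numpy as np
from scipy.spatial.transform import Rotation as Ro
np.set_printoptions(precision=4,suppress=True)
import rig
def cam(name,obs=None):
    c=rig.camera_info(name)
    if name=="wrist":
        T=np.eye(4);T[:3,:3]=Ro.from_rotvec(obs["eef_rot"]).as_matrix();T[:3,3]=obs["eef_pos"]
        M=np.linalg.inv(T@c["hand_eye"]);return c["K"],c["distortion"],M[:3,:3],M[:3,3]
    return c["K"],c["distortion"],np.array(c["R"]),np.array(c["t"])
def ray(C,px):
    K,d,R,t=C
    u=cv2.undistortPoints(np.array([[px]],float),K,d)[0,0]
    v=R.T@np.array([u[0],u[1],1.]);return -R.T@t,v/np.linalg.norm(v)
def atz(C,px,z):
    o,v=ray(C,px);return o+v*(z-o[2])/v[2]
def tri(C1,p1,C2,p2):
    o1,v1=ray(C1,p1);o2,v2=ray(C2,p2)
    s=np.linalg.lstsq(np.c_[v1,-v2],o2-o1,rcond=None)[0]
    a,b=o1+s[0]*v1,o2+s[1]*v2;return (a+b)/2,np.linalg.norm(a-b)
def proj(C,X):
    K,d,R,t=C
    return cv2.projectPoints(np.array(X,float).reshape(-1,1,3),cv2.Rodrigues(R)[0],t,K,d)[0][:,0]
E
python3 - <<'E'
from h import *
S,D=cam("scene"),cam("side")
a=cv2.imread("pics/scene0.png");b=cv2.imread("pics/side0.png")
A=cv2.resize(a[170:280,90:380],None,fx=2.7,fy=2.7,interpolation=cv2.INTER_CUBIC)
B=cv2.resize(b[135:305,190:330],None,fx=3.5,fy=3.5,interpolation=cv2.INTER_CUBIC)
cv2.imwrite("pics/ca.png",A);cv2.imwrite("pics/cb.png",B)
print("mast",tri(S,(350,197),D,(275,146)))
print("barknob",tri(S,(244,203),D,(292,189)))
print("leg knob",atz(D,(229,159),.075))
for p in [(248,257),(278,246),(265,288)]:print(p,atz(D,p,.06))
print("glue",atz(D,(319,220),0),"spray",atz(D,(338,262),0),"tub",atz(D,(331,310),.06))
E
```

```text
mast (array([0.6693, 0.1913, 0.211 ]), np.float64(0.032712642432957614))
barknob (array([ 0.6222, -0.0781,  0.2203]), np.float64(0.001604188001552559))
leg knob [0.5204 0.3121 0.075 ]
(248, 257) [ 0.4224 -0.1768  0.06  ]
(278, 246) [ 0.5357 -0.1723  0.06  ]
(265, 288) [ 0.4308 -0.3077  0.06  ]
glue [ 0.7556 -0.0783  0.    ] spray [ 0.7263 -0.2769  0.    ] tub [ 0.5892 -0.4532  0.06  ]
```

View pics/ca.png

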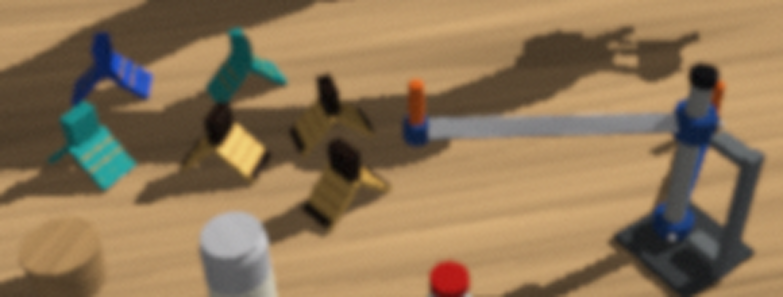

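View pics/cb.png

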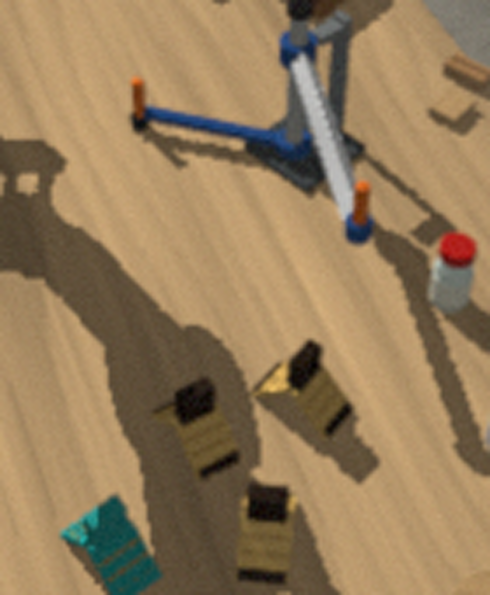

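Run:
```python
from h import *
S,D=cam("scene"),cam("side")
P=lambda x,y:(90+x/2.7,170+y/2.7)
Q=lambda x,y:(190+x/3.5,135+y/3.5)
def T(n,p,q):
    r=tri(S,P(*p),D,Q(*q));print(n,r);return r[0]
m=T("mast",(705,68),(300,5));b=T("bk",(416,82),(362,184));l=T("lk",(719,84),(138,80));k=T("bracket",(757,155),(345,18))
T("c1",(328,82),(194,384));T("c2",(345,145),(308,348));T("c3",(218,112),(268,490))
T("glue",(450,268),(458,242))
for n,p in (("b",b),("l",l),("k",k)):
    d=(p-m)[:2];print(n,np.hypot(*d),np.degrees(np.arctan2(d[1],d[0])))
# base plate corners at z~.012
pl=[(612,238),(690,296),(752,250)];pl=[atz(S,P(*p),.01) for p in pl];print(pl)
q=[(245,145),(308,188),(362,150)];print([atz(D,Q(*p),.01) for p in q])
```

```text
mast (array([0.679 , 0.1951, 0.2366]), np.float64(0.005672266972431229))
bk (array([ 0.6249, -0.0798,  0.2299]), np.float64(0.0021269069814756954))
lk (array([0.5247, 0.3202, 0.0746]), np.float64(0.0015576310643971715))
bracket (array([0.7506, 0.224 , 0.179 ]), np.float64(0.008097462499679239))
c1 (array([ 0.4257, -0.1446,  0.0877]), np.float64(7.093974190966647e-05))
c2 (array([ 0.5453, -0.1447,  0.0901]), np.float64(0.003522012451213392))
c3 (array([ 0.4474, -0.2775,  0.0838]), np.float64(0.002286847814566634))
glue (array([ 0.7486, -0.077 ,  0.0968]), np.float64(0.005707903520770415))
b 0.280187643829874 -101.14187299326969
l 0.1986033273889263 140.96811203400298
k 0.0772140935881228 21.94268582954503
[array([0.6753, 0.1295, 0.01  ]), array([0.7691, 0.1784, 0.01  ]), array([0.7267, 0.2715, 0.01  ])]
[array([0.6293, 0.2269, 0.01  ]), array([0.6714, 0.1298, 0.01  ]), array([0.7601, 0.1658, 0.01  ])]
```

```bash
cat >> h.py <<'E'
M=np.array([.679,.195])
def rot(deg): return (Ro.from_euler("z",deg,degrees=True)*Ro.from_euler("x",180,degrees=True)).as_rotvec()
def best(pos,deg):
    """tool-down yaw deg or deg+180: the one with the wrist nearer mid-range"""
    c=[]
    for d in (deg,deg+180):
        q=rig.solve_ik(pos,rot(d))
        if q is not None:c.append((abs(q[6]),d,q))
    return min(c,key=lambda x:x[0])[1:] if c else None
def pt(r,a,z): a=np.radians(a);return np.array([M[0]+r*np.cos(a),M[1]+r*np.sin(a),z])
E
python3 - <<'E'
from h import *
for r,z,A in ((.2,.058,range(141,212,10)),(.282,.213,range(259,195,-8))):
    for a in A:
        p=pt(r,a,z);b=best(p,a)
        print(r,a,p,np.hypot(*p[:2]),b and (b[0],np.array(b[1])), best(p+[0,0,.07],a) is not None)
E
```

```text
0.2 141 [0.5236 0.3209 0.058 ] 0.6140685200937873 (141, array([-0.8426,  0.3897,  0.2727,  1.738 , -0.1197,  1.0301,  0.3625])) True
0.2 151 [0.5041 0.292  0.058 ] 0.5825241951371243 (151, array([-0.8277,  0.3306,  0.2698,  1.8171, -0.1025,  1.0074,  0.5477])) True
0.2 161 [0.4899 0.2601 0.058 ] 0.5546687938895462 (161, array([-0.8081,  0.2784,  0.2771,  1.885 , -0.09  ,  0.9901,  0.7475])) True
0.2 171 [0.4815 0.2263 0.058 ] 0.5319884725889262 (171, array([-0.7852,  0.2356,  0.296 ,  1.9395, -0.0822,  0.978 ,  0.9628])) True
0.2 181 [0.479  0.1915 0.058 ] 0.5158934757228628 (181, array([-0.7584,  0.2051,  0.3242,  1.9779, -0.0787,  0.9704,  1.1923])) True
0.2 191 [0.4827 0.1568 0.058 ] 0.5075164581924846 (191, array([-0.7281,  0.1896,  0.3597,  1.9986, -0.0807,  0.9668,  1.4344])) True
0.2 201 [0.4923 0.1233 0.058 ] 0.5074966562439861 (381, array([-0.8866,  0.2072,  0.6159,  2.0085, -0.1448,  0.968 , -1.4026])) True
0.2 211 [0.5076 0.092  0.058 ] 0.5158356242896782 (391, array([-0.8256,  0.2279,  0.6294,  1.9899, -0.1617,  0.9725, -1.1467])) True
0.282 259 [ 0.6252 -0.0818  0.213 ] 
[... 359 characters left out ...]
1, -0.3243])) True
0.282 235 [ 0.5173 -0.036   0.213 ] 0.5185027679866767 (415, array([-0.7796,  0.0549,  0.8033,  1.8109, -0.0411,  1.2928, -0.5766])) True
0.282 227 [ 0.4867 -0.0112  0.213 ] 0.4868062817177173 (407, array([-0.8139, -0.0404,  0.7384,  1.8764,  0.0283,  1.2952, -0.8341])) True
0.282 219 [0.4598 0.0175 0.213 ] 0.46017891583233494 (399, array([-0.8529, -0.1145,  0.6775,  1.9288,  0.0744,  1.3029, -1.0885])) True
0.282 211 [0.4373 0.0498 0.213 ] 0.4401008426641719 (391, array([-0.893 , -0.1645,  0.6184,  1.9663,  0.0984,  1.3109, -1.3361])) True
0.282 203 [0.4194 0.0848 0.213 ] 0.4279071556190864 (383, array([-0.9366, -0.1895,  0.566 ,  1.9879,  0.1046,  1.3155, -1.5746])) True
```

```bash
cat >> h.py <<'E'
def swing(r,z,a0,amax,step,yaw0,flim,vel=.08):
    """drag a caged knob along its arc until the tangential force against the motion exceeds flim"""
    s=np.sign(step);a=a0;log=[]
    while s*(amax-a)>0:
        a+=step;rig.line_to(pt(r,a,z),rot(a+yaw0),vel=vel)
        o=rig.get_obs();t=s*np.array([-np.sin(np.radians(a)),np.cos(np.radians(a))])
        f=-o["contact_force"][:2]@t;log.append((a,round(float(f),1)))
        if f>flim:break
    print(log,"t",o["t"]);return a
E
python3 - <<'E'
from h import *
from rig import *
p=pt(.2,141,.058)
goto(p+[0,0,.2],rot(141));line_to(p,vel=.2);print(get_obs()["contact_force"])
command_gripper(.25,effort=15)
o=get_obs();print(o["gripper_width"],o["contact_force"])
swing(.2,.058,141,214,3,0,9,vel=.1)
cv2.imwrite("pics/s1.png",grab_frame("side"))
E
```

```text
[0.0131 0.0925 0.5073]
0.2527826426667268 [ 0.4919 -0.4972  0.5721]
[(144, 0.7), (147, -0.1), (150, 0.0), (153, -1.1), (156, 0.5), (159, -0.0), (162, -0.3), (165, 0.0), (168, -0.2), (171, -0.4), (174, 0.8), (177, 0.2), (180, 0.4), (183, -0.4), (186, 0.4), (189, -0.0), (192, -1.7), (195, -3.9), (198, 0.2), (201, -0.4), (204, 10.4)] t 9.4083
```

View pics/s1.png

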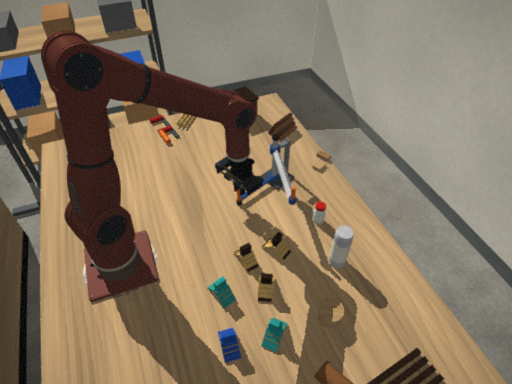

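Leg: it clicked at about 192–195° and met its stop at about 204°, which matches the stand's direction of about 203°. The picture shows its knob beneath the gripper. Bar next.

Run:
```python
from h import *
from rig import *
line_to(pt(.2,203,.058),rot(203));command_gripper(1.0)
line_to(pt(.2,203,.30),vel=.25)
p=pt(.282,259,.213)
goto(p+[0,0,.1],rot(259+180));line_to(p,vel=.15);print(get_obs()["contact_force"])
command_gripper(.25,effort=15);o=get_obs();print(o["gripper_width"],o["contact_force"])
a=swing(.282,.213,259,196,-3,180,8,vel=.12)
line_to(pt(.282,a+1.2,.213));command_gripper(1.0)
line_to(pt(.282,a+1.2,.36),vel=.25)
print(get_obs()["t"])
cv2.imwrite("pics/sc2.png",grab_frame("scene"))
# move up to see caps
goto([.47,-.12,.40],rot(180));o=get_obs();cv2.imwrite("pics/w2.png",grab_frame("wrist"));cv2.imwrite("pics/si2.png",grab_frame("side"))
np.save("w2.npy",np.r_[o["eef_pos"],o["eef_rot"]]);print(o["eef_pos"],o["eef_rot"])
a=cv2.imread("pics/sc2.png")[150:300,90:390];cv2.imwrite("pics/sc2c.png",cv2.resize(a,None,fx=2.6,fy=2.6,interpolation=cv2.INTER_CUBIC))
```

```text
[-0.2784 -0.4316 -0.1182]
0.24924171539110568 [ 0.8345  0.0558 -0.5593]
[(256, -0.1), (253, -1.6), (250, 0.5), (247, -0.7), (244, 0.1), (241, -0.9), (238, -0.3), (235, 0.9), (232, 0.1), (229, -0.6), (226, -0.3), (223, 0.8), (220, -0.2), (217, 0.7), (214, -0.2), (211, -1.3), (208, -2.4), (205, -2.9), (202, 0.2), (199, 30.6)] t 21.1333
23.375
[ 0.47   -0.1198  0.3999] [-0.0002 -3.1414 -0.    ]
```

View pics/w2.png

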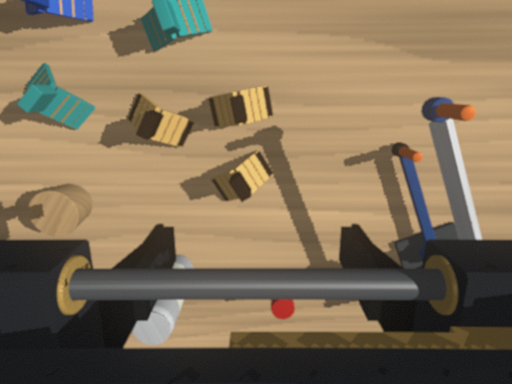

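Run:
```python
import cv2
a=cv2.imread("pics/w2.png")
A=cv2.resize(a[75:215,115:285],None,fx=3.2,fy=3.2,interpolation=cv2.INTER_CUBIC)
B=cv2.resize(a[85:245,380:490],None,fx=2.8,fy=2.8,interpolation=cv2.INTER_CUBIC)
import numpy as np
C=np.zeros((448,A.shape[1]+B.shape[1],3),np.uint8);C[:,:A.shape[1]]=A[:448];C[:B.shape[0],A.shape[1]:]=B[:448];print(A.shape,B.shape)
cv2.imwrite("pics/w2c.png",C)
```

```text
(448, 544, 3) (448, 308, 3)
```

View pics/w2c.png

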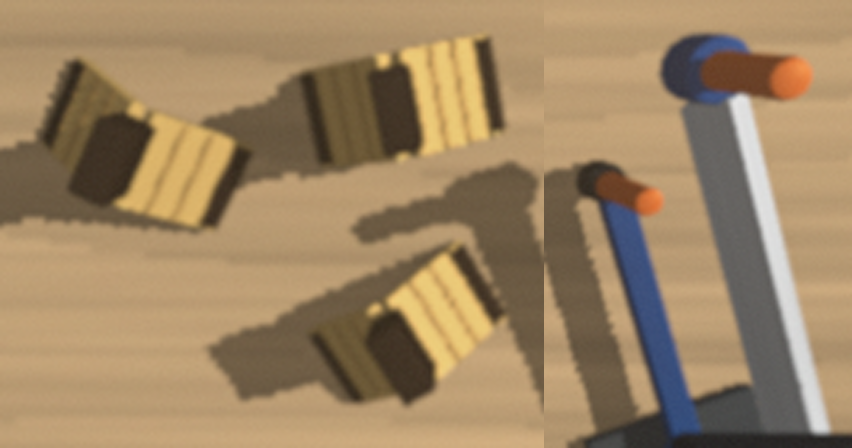

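View pics/sc2c.png

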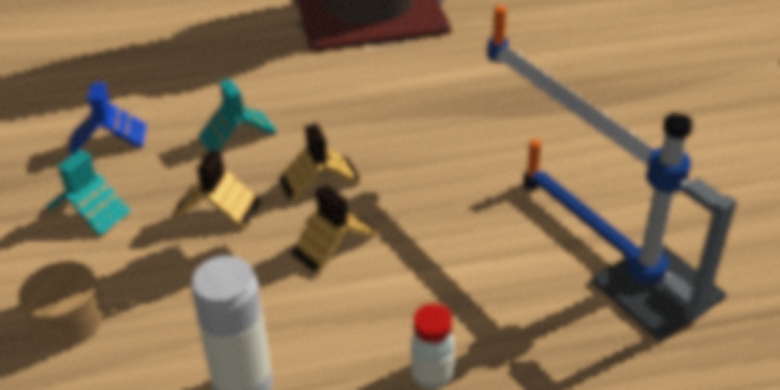

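```bash
cat >> h.py <<'E'
from scipy.optimize import least_squares
CORN=np.array([[25,49.6,5.7],[-25,49.6,5.7],[25,-49.6,5.7],[-25,-49.6,5.7]])/1000
def fitcap(C,px,x0,z0=0):
    """px: outer panel corners: one side's pair, then the other's (each pair in matching ridge order)"""
    def f(p,s): 
        X=CORN*[s,1,1]@Ro.from_euler("z",p[2]).as_matrix().T+[p[0],p[1],z0]
        return (proj(C,X)-px).ravel()
    r=[least_squares(f,[*x0,y],args=(s,)) for y in (0,1.5,3,4.5) for s in (1,-1)]
    r=min(r,key=lambda r:r.cost);return r.x,np.sqrt(r.cost*2/8)
E
python3 - <<'E'
from h import *
w=np.load("w2.npy");C=cam("wrist",dict(eef_pos=w[:3],eef_rot=w[3:]))
f=lambda l:np.array(l)/3.2+[115,75]
for n,l,x0 in (("c1",[(490,37),(505,130),(303,75),(325,166)],(.42,-.145)),("c2",[(460,242),(505,318),(312,333),(358,402)],(.54,-.145)),("c3",[(75,60),(43,138),(250,150),(210,230)],(.44,-.277))):
    p,e=fitcap(C,f(l),x0);print(n,p[:2],np.degrees(p[2])%180,"rms px",e)
    print("   tongue top px",(proj(C,[*p[:2],.086])-[115,75])*3.2)
g=lambda x,y:(380+(x-544)/2.8,85+y/2.8)
def ang(p):d=p[:2]-M;return p,np.hypot(*d),np.degrees(np.arctan2(d[1],d[0]))%360
print("bar knob",ang(atz(C,g(792,77),.23)),"leg knob",ang(atz(C,g(650,202),.075)))
r1=atz(C,g(733,97),.184);r2=atz(C,g(805,432),.184);d=r2-r1;print(r1,r2,np.degrees(np.arctan2(d[1],d[0])))
E
```

```text
c1 [ 0.4239 -0.1446] 11.041636696508249 rms px 0.9963210804313054
   tongue top px [[397.372  113.3213]]
c2 [ 0.5415 -0.1447] 31.255015611059804 rms px 1.0432127477567834
   tongue top px [[400.8954 367.9894]]
c3 [ 0.4456 -0.2795] 151.38086836473883 rms px 1.183397865723874
   tongue top px [[ 96.0035 162.874 ]]
bar knob (array([0.4172, 0.0901, 0.23  ]), np.float64(0.2819831739270168), np.float64(201.83538912282918)) leg knob (array([0.4934, 0.1215, 0.075 ]), np.float64(0.19962707587981587), np.float64(201.60430682998611))
[0.4283 0.0961 0.184 ] [0.5761 0.1517 0.184 ] 20.612045424716325
```

Poses found (rms about 1 px). Bar and leg are both at 201.7°, against the stop. Exactly three straw caps are present, so I pick c1 now.

```bash
cat >> h.py <<'E'
F=201.7
def collage(fn,hands=()):
    a=rig.grab_frame("scene")[110:270,110:390];b=rig.grab_frame("side")[110:310,180:340]
    A=cv2.resize(a,(490,280),interpolation=cv2.INTER_CUBIC);B=cv2.resize(b,(304,380),interpolation=cv2.INTER_CUBIC)
    C=np.zeros((380,794,3),np.uint8);C[:280,:490]=A;C[:,490:]=B;cv2.imwrite(fn,C)
def pick(xy,yaw,r,fn):
    rig.command_gripper(1.0)
    for d in (yaw,yaw-180,yaw+180):
        e=d+((F-d+90)%180-90)      # nearest equivalent hang yaw
        P=np.array([*xy,.068]);H=pt(r,F,.32)
        if all(rig.solve_ik(q,rot(y)) is not None for q,y in ((P,d),(P+[0,0,.2],d),(H,e),(H-[0,0,.112],e))):break
    else: raise SystemExit("no yaw")
    rig.goto(P+[0,0,.25],rot(d));rig.line_to(P,vel=.2);f=rig.get_obs()["contact_force"]
    rig.command_gripper(.0,effort=30);w=rig.get_obs()["gripper_width"]
    rig.line_to(P+[0,0,.25],vel=.2);rig.line_to(H,rot(e),vel=.2)
    o=rig.get_obs();print("yaw",d,"->",e,"f",f,"w",w,o["gripper_width"],"F",o["contact_force"],"t",o["t"]);collage(fn)
def place(r):
    rig.line_to(pt(r,F,.225),vel=.12);f0=rig.get_obs()["contact_force"]
    for z in np.arange(.222,.200,-.002):
        rig.line_to(pt(r,F,z),vel=.04);f=rig.get_obs()["contact_force"]-f0
        if f[2]>4:break
    print("contact z",z,f)
    rig.command_gripper(.5);rig.line_to(pt(r,F,.34),vel=.15);print("t",rig.get_obs()["t"])
E
python3 - <<'E'
from h import *
pick((.4239,-.1446),11.0,.225,"pics/k1.png")
E
```

```text
yaw 11.0 -> 21.69999999999999 f [-0.0822 -0.3084 -0.2338] w 0.19785588075422533 0.2031375097820818 F [-0.0852 -0.1888 -1.4541] t 34.3167
```

View pics/k1.png

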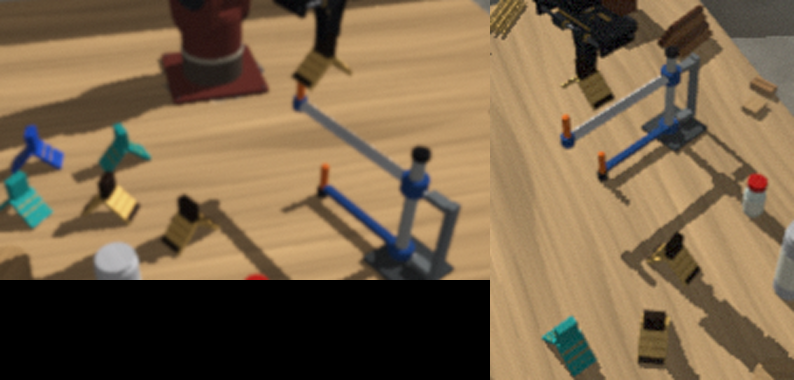

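Cap 1 is held straight above the bar. In this picture c2 and c3 stand where they were measured. Placing it now; before the next pick I'll check by template that the others haven't moved.

```bash
cat >> h.py <<'E'
def shift(px,h=14,s=24):
    """shift of a patch of the side picture since si2.png, and the match score"""
    a=cv2.imread("pics/si2.png");b=rig.grab_frame("side");x,y=px
    m=cv2.matchTemplate(b[y-h-s:y+h+s,x-h-s:x+h+s],a[y-h:y+h,x-h:x+h],cv2.TM_CCOEFF_NORMED)
    _,v,_,p=cv2.minMaxLoc(m);return p[0]-s,p[1]-s,round(v,3)
E
python3 - <<'E'
from h import *
place(.225)
s2,s3=shift((278,247)),shift((265,288));print(s2,s3)
if s2[2]>.85 and abs(s2[0])+abs(s2[1])<2: pick((.5415,-.1447),31.25,.065,"pics/k2.png")
else: collage("pics/k2.png")
E
```

```text
contact z 0.206 [-3.9471 -0.9675 11.6564]
t 39.4083
(0, 0, 0.958) (0, 0, 0.931)
yaw 31.25 -> 21.69999999999999 f [ 0.6165 -0.3043  0.3668] w 0.2014702992313754 0.20137137313710593 F [ 0.4303  0.1187 -0.8686] t 47.2333
```

View pics/k2.png

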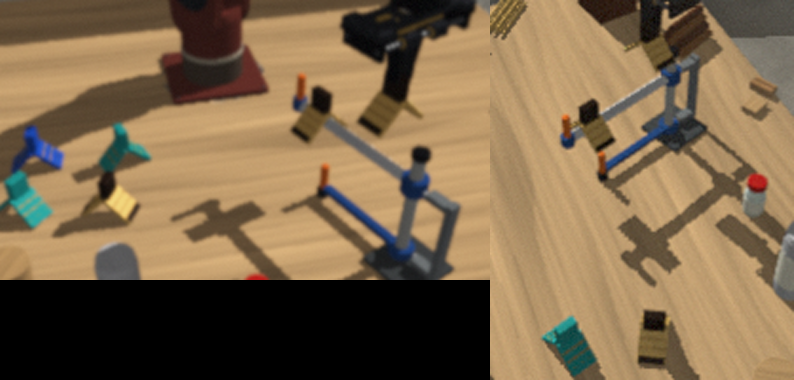

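Cap 1 sits astride the bar near its knob, and cap 2 is held level above the hub end. Continuing.

Run:
```python
from h import *
place(.065)
s3=shift((265,288));print(s3)
if s3[2]>.85 and abs(s3[0])+abs(s3[1])<2: pick((.4456,-.2795),151.4,.145,"pics/k3.png")
else: collage("pics/k3.png")
```

```text
contact z 0.208 [-2.0593  1.4075  5.3025]
t 52.0667
(0, 0, 0.933)
yaw 151.4 -> 201.7 f [-0.6562 -0.3963  0.3357] w 0.19978185706588492 0.1987225336681387 F [-0.5962  0.2038 -1.0426] t 61.8667
```

View pics/k3.png

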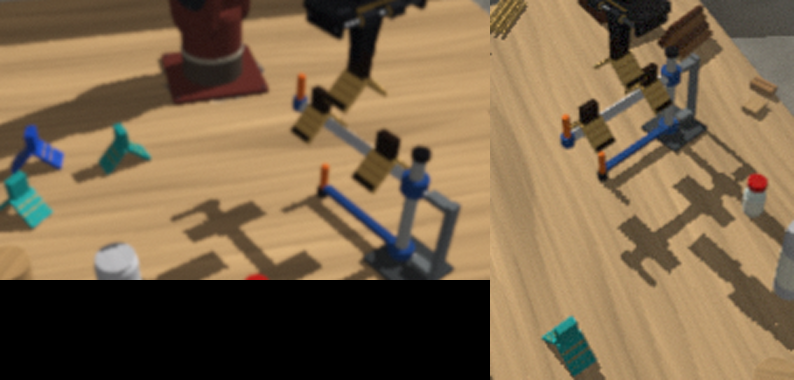

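Caps 1 and 2 hang seated, and cap 3 is held above the free middle. I'll place it, then look from close by with the wrist camera.

Run:
```python
from h import *
place(.145)
from rig import *
line_to(pt(.145,F,.45),vel=.25)
p=np.array([.50,-.06,.42])
b=best(p,F-90+180) ;print(b and b[0])
d=b[0]
goto(p,rot(d));o=get_obs();W=grab_frame("wrist");collage("pics/end.png")
C=cam("wrist",o)
E_=[pt(r+e*.025,F,.140+.0553) for r in (.065,.145,.225) for e in (-1,1)];print(proj(C,E_))
E=cv2.imread("pics/end.png");w=cv2.resize(W,(400,300))
out=np.zeros((380,800,3),np.uint8);out[:280,:490]=E[:280,:490];out[:300,490:]=0
a=np.zeros((590,794,3),np.uint8);a[:380]=E;a[285:585,:400]=w;cv2.imwrite("pics/end2.png",a);print(get_obs()["t"])
```

```text
contact z 0.206 [-4.9518  0.3799 14.7693]
t 66.9583
471.7
[[468.5372  -5.0505]
 [419.8619  -4.5598]
 [390.8656  -4.3423]
 [342.8026  -4.1083]
 [314.0809  -4.045 ]
 [266.3215  -4.0682]]
68.85
```

View pics/end2.png

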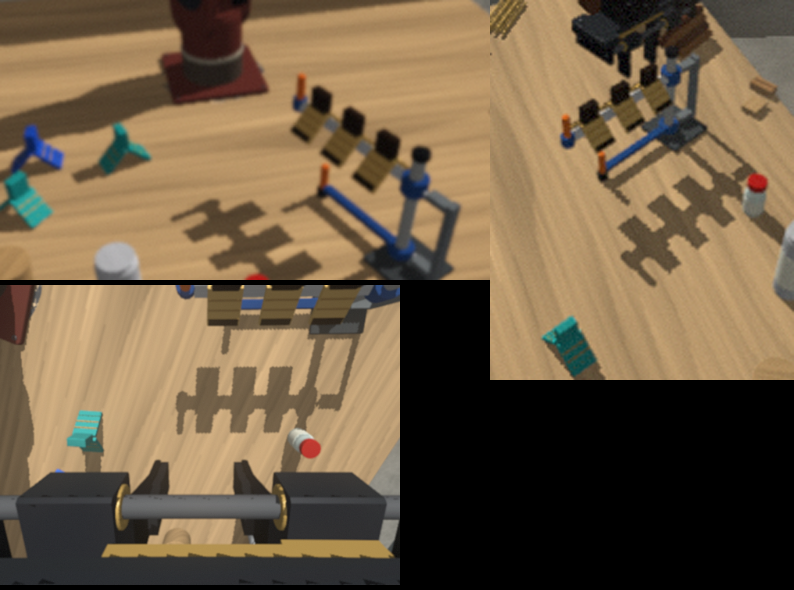

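All three caps sit level on the bar, with clear gaps between them and the bar still directly above the leg. The glue jar and look-alikes haven't moved, and the robot is clear. Handing in.

```bash
python3 -c "
from rig import *
finish_job()"
```

```text
the job is handed in; nothing more can be done
```

The stand is set up and every cap present is hung. I swung the leg out first and then the bar, each past its click to the stop. Only three straw caps were in the scene, and all three now hang on the bar.

**Last checks**
- **Leg and bar:** measured at 201.6° and 201.8° after the swings, so they agree. In the final pictures the bar is still right above the leg.
- **Caps:** they hang at 65, 145 and 225 mm from the mast, which leaves gaps of about 30 mm. The final pictures show all three level with tongues up, and each made contact within 2 mm of the expected height. I did not measure how flat they sit beyond that.
- **Bystanders:** I never went near the glue jar, spray can, tub or the coloured look-alikes. The glue jar and the look-alikes in view looked unmoved. I did not measure the spray can or the tub again.

Nothing failed. The arm pressed briefly with about 31 N against the bar's stop. I saw no knocked cap or grip slip. I handed in at about 69 s of robot time.

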